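Home the microscope's zoom ring, then set it to the calibration mark

TASK

Set up the inspection microscope: turn the slim black zoom ring clockwise (seen from above) until you feel it come home against its low-power stop and rest there for a moment with light pressure, then bring it back up until its white index line stands at the red calibration line. Hold the ring lightly, do not force the stop, and keep your fingers off the camera above the ring and the scale collar below it; leave the frog, the jar and the brush pot where they are and let go of the ring when you are done.

Things in the scene. Friction and masses are not known exactly. Their poses are not given: they have to be found in the camera images.
- zoom_grip: the zoom ring: black knurled band on an upright lens, 48 mm in diameter, 12 mm high; origin at its centre on the lens axis, half-way up. z points up the axis; x to the 3 mm wide white index line on its top and rim. About 0.08 N m turns it about z; it stays where it is left. Finger friction differs; a grip of 12 N a side turns it in every case, more than about 25 N a side is too hard.
- zoom (a joint): angle of the zoom ring in rad, growing counter-clockwise seen from above (higher power), at most 2.45. It starts between 1.5 and 2.3. At 1.05 the white index line stands exactly at the red calibration line. The low-power stop ends the clockwise travel at 0 give or take 0.05 (it is set differently on each lens, so it must be felt).
- scale_collar: fixed aluminium collar under the ring, 62 mm in diameter; origin on the lens axis in its flat top face, 1 mm under the ring's lower edge, 7 mm under its centre; z up; x along the 2.6 mm wide red line on its ledge. An arm, 4 mm below the top face, leads along its -y to a focus block and pillar, which begin 105 mm from the axis and end 39 mm above the top face. Not to be touched.
- camera: the fixed part above the zoom ring: an aluminium collar 36 mm in diameter and 6 mm high, a 29 mm neck and a blue round camera 34 mm in diameter; the origin is on the lens axis in its underside, 1 mm above the ring's upper edge and 7 mm above the ring's centre; its top is 32 mm above its underside. Not to be touched.
- frog_center (a point): bystander: a green glazed ceramic frog, about 75 mm long and 48 mm high, sitting on the microscope's base under the lens; the point is 22 mm above the base
- jar_center (a point): bystander: amber jar with a white cap, 52 mm in diameter, 62 mm high; its centre
- brush_pot_center (a point): bystander: white pot with brushes, 56 mm in diameter, brushes up to 170 mm high; the point is on its axis 35 mm above the table
- stop_pin: the low-power stop: a stiff steel pin hidden in the lens, 17 mm from the axis, on which the ring comes to bear; origin on the axis at the ring's mid-height. 0.04 rad of further turning takes it from a touch to a firm push. At rest on it, a steady moment of 0.06 to 0.18 N m about the axis is right (3 to 10 N on the pin, at least 2 N for a moment); over 15 N on the pin is forcing it.

How it is judged:
By the outcome, as a careful person would: the job done as asked, in the order asked, and still so for the second after the job is handed in, with the robot touching nothing.
It also fails if it takes over 59 s, if anything falls off the work surface, if the arm or the gripper's body presses on something with over 40 N, if the wrist force passes 120 N, or if a joint passes its speed limit or range.

ROBOT

A 6-joint arm with a two-finger parallel gripper is mounted at the origin on the work surface. World frame = base frame: x ahead of the robot, y to its left, z up, the work surface at z = 0. Lengths are in mm, angles in rad, forces in N, time in s.
With the tool pointing down it reaches from about 350 to 875 mm from the base axis. Payload 4.2 kg.
Tool frame: the origin (TCP) lies midway between the tips of the shut fingers; the grasp point (between the pads) lies 19 mm behind it; z points along the fingers, y is the line along which they close (so a half turn about z gives the same grasp; the last joint's range is limited). The gripper opens to 85 mm and grips with 20 to 120 N. Pads are 22 mm wide; open, the fingers measure 114 mm over their backs; the gripper's body (76 mm by 85 mm) begins 54 mm behind the grasp point. The pads swing forward as they close: fully open they stand 13 mm farther back than shut.
Start: joints at [1.592, 0.385, 0.008, 0, -1.194, -0.259], TCP at [147.197, 607.398, 231.312] pointing down, gripper open.
Joint ranges: [-3.14, 3.14], [-1.21, 2.06], [-1.07, 1.41], [-3.16, 2.05], [-2.99, -0.16], [-3.1, 3.1]. Speed limits (rad/s): [2.79, 2.79, 3.14, 3.14, 3.14, 3.14].

INTERFACE

Orientations are given as a unit quaternion [x, y, z, w].
In Python, from bench import arm gives the robot as it stands. The module is installed in compiled form; this text tells all that it offers.
- The arm moves only by the shell command python3 -m handwheel 'ROWS' [OPENING]. ROWS is JSON, a list of rows, each an object of numbers: "x", "y", "z": the shift along the world's x, y, z each as a share of 20 cm, from -1 to 1; "ax", "ay", "az": the turn, a rotation vector about the world's x, y, z each as a share of 90 degrees, from -1 to 1. In form: [{"x": .., "y": .., "z": .., "ax": .., "ay": .., "az": ..}, ...]. A call has exactly 8 rows; each row shifts and turns the commanded pose from where the row before left it; what a row does not reach is not made up. A row lasts 1/10 s, in which the tool goes at most 50 mm and 8.59 degrees, less where a joint would pass 70% of its speed; a pose out of reach is approached as far as the arm can. A call with a number of a shift or a turn outside -1 to 1 is refused whole. A call with a gripper value outside its range is refused whole. OPENING is the opening, from -1 (shut) to 1 (fully open), set as the call begins (- or left out, the last holds). The fingers move at their own pace and stop on an object; the grip force is fixed at half the most. Time passes only in rows, so rows that do not move let the fingers close, or fill a call up. It gives the time, the measured TCP pose, the force, the opening and the grip force at its end, in the units of the state.
- arm.read_state(): the state, without advancing time (a new reading comes with each control period).
- arm.get_image(name): name is "side" or "top" or "wrist"; returns the picture (384x512x3 uint8, red, green, blue); there is no depth.
- arm.camera_params(name): a dict with "K" (3x3 intrinsics, pixels), "position" and "orientation" of the camera in the world. Camera axes: x right, y down, z forward; pixel columns grow to the right and rows downward; lengths in mm; the calibration is good to about 2 mm. The wrist camera is an equidistant fisheye: a pixel r from the principal point sees the ray r / f radians off the axis. A picture is of the moment at which its call begins: read the wrist's pose just before it. camera_params takes no time and is no camera call; for the wrist camera it gives the pose at the moment of the call.
- arm.job_done(): hands the job in; it is judged then, once.
The state is a dict: "clock": time; "joints": joint angles; "joint_vel": joint speeds; "joint_efforts": joint torques, N m; "position": TCP position; "ee_rot": TCP orientation; "contact_force": force on the tool from outside, world axes, zero at the start; "wrist_torque": the same for the moment, N m; "gripper_width": finger opening in mm; "grasp_force": force on a finger pad.
Only numpy, scipy, OpenCV 4.12 (cv2) and the standard library are available. Lean on these libraries where they do the work, as an engineer would, in place of code of your own. Each camera call takes 0.05 s, during which the arm holds its last target. There are 200 camera calls.

## Working session

There is one attempt and no reset: what is moved stays moved. The work goes in short steps, Python scripts to look and compute and a shell command to move; the robot and the scene stay as the last step left them, time stands still between calls to the robot, and variables do not carry over. Pictures are saved under pics/ and viewed, at most 10 in all, crops included, and the job is handed in when it is done.

```bash
mkdir -p pics; python3 - <<'E'
from bench import arm
import cv2, numpy as np
s=arm.read_state()
for k,v in s.items(): print(k,np.round(v,3))
for n in("side","top","wrist"):
    p=arm.camera_params(n); print(n,np.round(p["K"],1).tolist(),np.round(p["position"],1),np.round(p["orientation"],4))
    cv2.imwrite(f"pics/{n}0.png",arm.get_image(n)[:,:,::-1])
a=[cv2.imread(f"pics/{n}0.png") for n in("side","top")]
cv2.imwrite("pics/both.png",cv2.resize(np.vstack(a),(800*512//800,768)) [:0] if 0 else np.hstack([cv2.resize(i,(400,300)) for i in a]))
E
```

```text
clock 0.0
joints [ 1.592e+00  3.860e-01  7.000e-03 -1.000e-03 -1.194e+00 -2.590e-01]
joint_vel [-0.001  0.001  0.     0.001  0.003  0.002]
joint_efforts [ 1.0000e-03 -3.9229e+01  1.8840e+01  4.1860e+00 -5.0000e-03  0.0000e+00]
position [147.054 606.841 230.222]
ee_rot [ 0.993 -0.119 -0.     0.001]
contact_force [-0.638 -0.356  0.209]
wrist_torque [-0.024  0.022 -0.016]
grasp_force 0.0
gripper_width 85.283
side [[462.9, 0.0, 252.5], [0.0, 462.9, 192.1], [0.0, 0.0, 1.0]] [464.8 721.  816.2] [-0.1096  0.9203 -0.3739  0.0337]
top [[432.1, 0.0, 249.7], [0.0, 432.1, 198.1], [0.0, 0.0, 1.0]] [454.9  90.  933.5] [-0.6866  0.7191 -0.0779  0.0732]
wrist [[297.3, 0.0, 258.2], [0.0, 297.3, 182.6], [0.0, 0.0, 1.0]] [212.3 591.6 372.1] [-0.6129  0.779   0.1035 -0.0831]
```

View pics/top0.png

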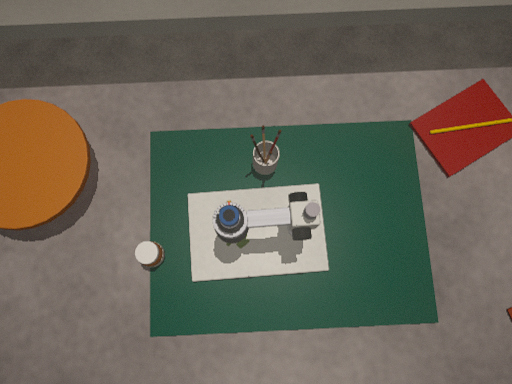

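View pics/side0.png

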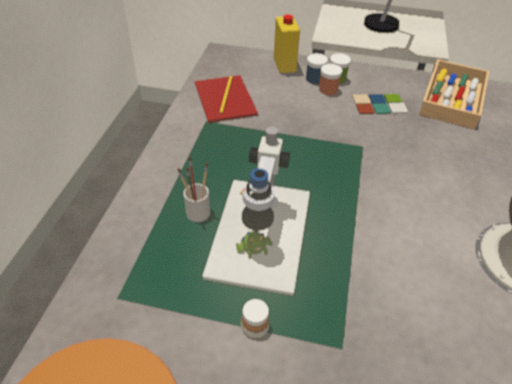

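The top view has the blue camera at about (230,215) and the collar around (231,220). The arm leads right to the pillar at (305,215), the pot is at (266,157) and the jar at (149,253). In the side view the blue camera is at (260,178), the collar at (258,197) and the frog at (254,243).

```bash
cat > h.py <<'E'
from bench import arm
import cv2, numpy as np
from scipy.spatial.transform import Rotation as R
def ray(n,px,p=None):
    p=p or arm.camera_params(n);K=np.array(p["K"]);v=(np.array(px,float)-K[:2,2])/K[0,0]
    if n=="wrist":
        r=np.linalg.norm(v); d=np.r_[v/max(r,1e-9)*np.sin(r),np.cos(r)]
    else: d=np.r_[v,1]
    d=R.from_quat(p["orientation"]).apply(d); return np.array(p["position"]),d/np.linalg.norm(d)
def plane(n,px,z,p=None):
    o,d=ray(n,px,p); return o+d*(z-o[2])/d[2]
def tri(a,b):
    (o,d),(q,e)=a,b
    t=np.linalg.lstsq(np.c_[d,-e],q-o,rcond=None)[0]; x,y=o+t[0]*d,q+t[1]*e
    return (x+y)/2,np.linalg.norm(x-y)
def proj(n,X,p=None):
    p=p or arm.camera_params(n);K=np.array(p["K"])
    c=R.from_quat(p["orientation"]).inv().apply(np.array(X)-p["position"])
    if n=="wrist":
        r=np.hypot(c[0],c[1]); return K[:2,2]+K[0,0]*np.arctan2(r,c[2])*c[:2]/r
    return K[:2,2]+K[0,0]*c[:2]/c[2]
E
python3 - <<'E'
from h import *
S=cv2.imread("pics/side0.png");T=cv2.imread("pics/top0.png")
c={}
for n,I,b in(("side",S,(235,160,290,210)),("top",T,(210,190,255,245))):
    h=cv2.cvtColor(I,cv2.COLOR_BGR2HSV); x0,y0,x1,y1=b
    m=cv2.inRange(h,(100,110,30),(125,255,255)); k=np.zeros_like(m);k[y0:y1,x0:x1]=m[y0:y1,x0:x1]
    ys,xs=np.nonzero(k); print(n,len(xs),xs.min(),xs.max(),ys.min(),ys.max(),xs.mean(),ys.mean()); c[n]=(xs.mean(),ys.mean())
print("cam blob",tri(ray("side",c["side"]),ray("top",c["top"])))
print("pillar knob",tri(ray("side",(271,133)),ray("top",(312,211))))
print("jar cap",tri(ray("side",(256,311)),ray("top",(147,253))))
print("pot rim",tri(ray("side",(196,190)),ray("top",(266,150))))
print("frog", plane("side",(254,243),35))
print("plate corners",[plane("top",q,10).round() for q in((188,193),(322,185),(327,270),(193,279))])
big=lambda I,b:cv2.resize(I[b[1]:b[3],b[0]:b[2]],None,fx=6,fy=6,interpolation=2)
cv2.imwrite("pics/crop.png",np.hstack([big(S,(228,160,293,230)),big(T,(200,180,265,250))]))
E
```

```text
side 70 251 266 169 180 257.3857142857143 175.4
top 146 219 238 206 224 228.44520547945206 214.57534246575344
cam blob (array([583.05540868, 118.30853603, 226.76514865]), np.float64(1.9229032470199037))
pillar knob (array([585.14208972, -22.43038293, 216.19229072]), np.float64(3.024518280335328))
jar cap (array([542.09943949, 292.83709092,  54.23831012]), np.float64(0.6468046383929134))
pot rim (array([740.14735152,  41.1900606 ,  73.98199487]), np.float64(4.714389072711733))
frog [584.24048002 125.97585385  35.        ]
plate corners [array([673., 214.,  10.]), array([678., -81.,  10.]), array([493., -77.,  10.]), array([487., 206.,  10.])]
```

View pics/crop.png

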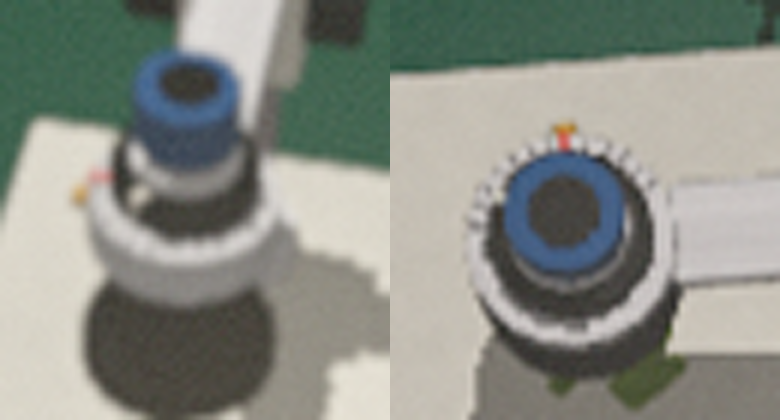

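View pics/wrist0.png

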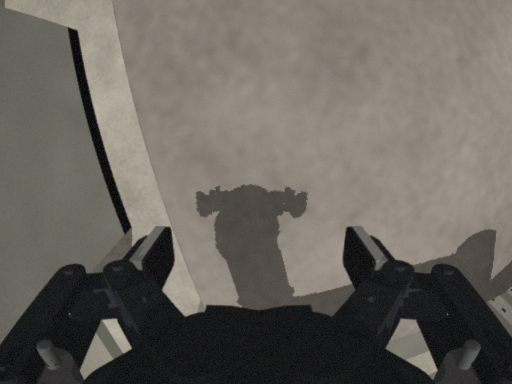

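The crop shows the red line toward world +x. The white index sits at about side (251,192) and top (218,212), counter-clockwise of it. The wrist view shows only bare table. Axis estimate is (583,118), with the camera top near z 230. I'll move above it.

```bash
python3 -m handwheel '[{"x":0.13,"y":-0.15,"z":0.07},{"x":0.13,"y":-0.15,"z":0.07},{"x":0.13,"y":-0.15,"z":0.07},{"x":0.13,"y":-0.15,"z":0.07},{"x":0.13,"y":-0.15,"z":0.07},{"x":0.13,"y":-0.15,"z":0.07},{"x":0.13,"y":-0.15,"z":0.06},{"x":0.13,"y":-0.15,"z":0.06}]' 1
python3 -m handwheel '[{"x":0.13,"y":-0.15},{"x":0.13,"y":-0.15},{"x":0.13,"y":-0.15},{"x":0.13,"y":-0.15},{"x":0.13,"y":-0.15},{"x":0.13,"y":-0.15},{"x":0.13,"y":-0.15},{}]'
python3 - <<'E'
from h import *
s=arm.read_state(); print(np.round(s["joints"],2),s["position"],s["ee_rot"])
p=arm.camera_params("wrist"); print(p)
import json; json.dump({k:np.array(v).tolist() for k,v in p.items()},open("w1.json","w"))
cv2.imwrite("pics/w1.png",arm.get_image("wrist")[:,:,::-1])
E
```

```text
[ 1.59  0.39  0.01 -0.   -1.19 -0.26] [147.10821964 606.99392316 230.48028224] [ 9.92929205e-01 -1.18705127e-01 -4.97941968e-05  8.26569062e-04]
{'K': array([[297.31863964,   0.        , 258.15253715],
       [  0.        , 297.31863964, 182.63086062],
       [  0.        ,   0.        ,   1.        ]]), 'position': array([212.34050416, 591.65176193, 372.21443428]), 'orientation': array([-0.61289411,  0.77893434,  0.10358915, -0.08301434])}invalid input at $[0]: expected keys x, y, z, ax, ay, az
invalid input at $[0]: expected keys x, y, z, ax, ay, az
```

View pics/w1.png

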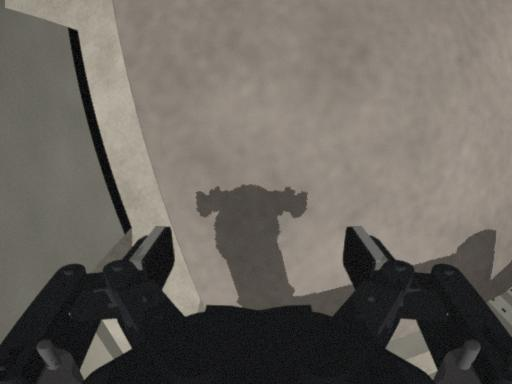

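The view is unchanged because the rows were refused: all six keys are needed.

```bash
python3 -m handwheel '[{"x":0.13,"y":-0.15,"z":0.07,"ax":0,"ay":0,"az":0},{"x":0.13,"y":-0.15,"z":0.07,"ax":0,"ay":0,"az":0},{"x":0.13,"y":-0.15,"z":0.07,"ax":0,"ay":0,"az":0},{"x":0.13,"y":-0.15,"z":0.07,"ax":0,"ay":0,"az":0},{"x":0.13,"y":-0.15,"z":0.07,"ax":0,"ay":0,"az":0},{"x":0.13,"y":-0.15,"z":0.07,"ax":0,"ay":0,"az":0},{"x":0.13,"y":-0.15,"z":0.06,"ax":0,"ay":0,"az":0},{"x":0.13,"y":-0.15,"z":0.06,"ax":0,"ay":0,"az":0}]' 1
python3 -m handwheel '[{"x":0.13,"y":-0.15,"z":0,"ax":0,"ay":0,"az":0},{"x":0.13,"y":-0.15,"z":0,"ax":0,"ay":0,"az":0},{"x":0.13,"y":-0.15,"z":0,"ax":0,"ay":0,"az":0},{"x":0.13,"y":-0.15,"z":0,"ax":0,"ay":0,"az":0},{"x":0.13,"y":-0.15,"z":0,"ax":0,"ay":0,"az":0},{"x":0.13,"y":-0.15,"z":0,"ax":0,"ay":0,"az":0},{"x":0.13,"y":-0.15,"z":0,"ax":0,"ay":0,"az":0},{"x":0,"y":0,"z":0,"ax":0,"ay":0,"az":0}]'
python3 - <<'E'
from h import *
s=arm.read_state(); print(np.round(s["joints"],2),s["position"],s["ee_rot"])
p=arm.camera_params("wrist"); print(p)
import json; json.dump({k:np.array(v).tolist() for k,v in p.items()},open("w1.json","w"))
cv2.imwrite("pics/w1.png",arm.get_image("wrist")[:,:,::-1])
E
```

```text
clock: 1.0
position: [355.8, 365.9, 339.9]
ee_rot: [0.993, -0.118, -0.0, -0.0]
contact_force: [0.6, -0.2, 0.3]
gripper_width: 85.2
grasp_force: 0.0
clock: 1.8
position: [539.1, 154.3, 338.3]
ee_rot: [0.993, -0.121, -0.0, 0.001]
contact_force: [-0.1, 0.5, 0.3]
gripper_width: 85.7
grasp_force: 0.0
[ 0.57  0.22  0.04  0.   -1.39  0.76] [539.10188221 154.3266272  338.33660426] [ 9.92621512e-01 -1.21250933e-01 -4.69544301e-04  7.24000398e-04]
{'K': array([[297.31863964,   0.        , 258.15253715],
       [  0.        , 297.31863964, 182.63086062],
       [  0.        ,   0.        ,   1.        ]]), 'position': array([604.36212078, 138.59838801, 480.02853608]), 'orientation': array([-0.61084469,  0.78046826,  0.10418332, -0.08296926])}
```

View pics/w1.png

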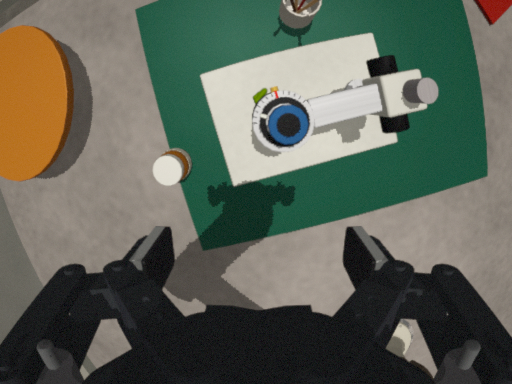

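The wrist view has the blue camera at about (288,124), the collar around it and the red line near (276,93). I'll triangulate the camera's top face and the collar from all three views.

```bash
cat > m.py <<'E'
from h import *
import json,sys
def blue(I,b):
    h=cv2.cvtColor(I,cv2.COLOR_BGR2HSV);m=cv2.inRange(h,(100,90,30),(125,255,255));k=np.zeros_like(m);x0,y0,x1,y1=b;k[y0:y1,x0:x1]=m[y0:y1,x0:x1]
    c=max(cv2.findContours(k,0,1)[0],key=cv2.contourArea);return c
E
python3 - <<'E'
from m import *
p=json.load(open("w1.json")); W=cv2.imread("pics/w1.png");T=cv2.imread("pics/top0.png");S=cv2.imread("pics/side0.png")
cw=blue(W,(255,90,320,155));ct=blue(T,(210,190,255,245))
ew=cv2.fitEllipse(cw);et=cv2.fitEllipse(ct);print(ew,et)
print("cap wrist/top",tri(ray("wrist",ew[0],p),ray("top",et[0])))
# dark centre (lens plug) of camera top in side: topmost blob of blue ellipse
sx=(160*0+228+189/6.,160+82/6.); print("dark disc side",sx)
for n,q,pp in(("top",(200+(563-390)/6.,180+212/6.),None),("wrist",ew[0],p)): print(n,tri(ray("side",sx),ray(n,q,pp)))
B=cv2.resize(W[75:175,235:345],None,fx=7,fy=6,interpolation=2) if 0 else cv2.resize(W[80:165,240:340],None,fx=6,fy=6,interpolation=2)
cv2.imwrite("pics/w1c.png",B)
E
```

```text
((287.8394775390625, 124.41621398925781), (38.6183967590332, 40.39671325683594), 43.937931060791016) ((228.55137634277344, 214.87664794921875), (18.497339248657227, 19.169954299926758), 67.42613220214844)
cap wrist/top (array([581.02750495, 118.03186376, 229.69238462]), np.float64(0.05373321311743889))
dark disc side (259.5, 173.66666666666666)
top (array([580.14815715, 117.50719897, 231.40602823]), np.float64(0.3970065863130436))
wrist (array([580.73495658, 118.07980819, 231.79626134]), np.float64(0.9949308388497566))
```

View pics/w1c.png

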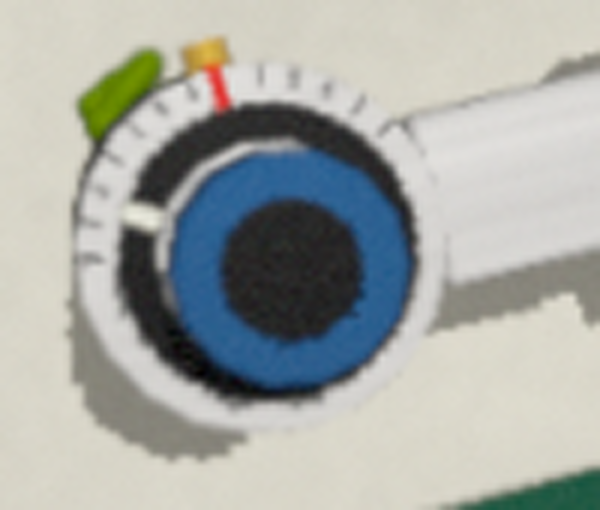

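The crop shows the ring ellipse centred at about (265,252), the collar at about (261,247), the red line at (220,90) and the white index at (142,215). The axis and the two angles follow from these.

```bash
python3 - <<'E'
from m import *
p=json.load(open("w1.json")); W=cv2.imread("pics/w1.png")
px=lambda u,v:(240+u/6-.4,80+v/6-.4)
print("cap",plane("wrist",(287.84,124.42),231,p),"ring",plane("wrist",px(265,252),198,p),"collar",plane("wrist",px(261,247),185,p))
print("collar z wrist/top",tri(ray("wrist",px(261,247),p),ray("top",(200+(572-390)/6.-.4,180+236/6.-.4))))
c=np.array([581,118])
i=plane("wrist",px(142,215),198,p)[:2]-c; r=plane("wrist",px(220,90),185,p)[:2]-c
a=lambda v:np.arctan2(v[1],v[0])
print(i,r,np.linalg.norm(i),np.linalg.norm(r),a(i),a(r),"zoom",1.05+a(i)-a(r))
E
```

```text
cap [581.13536066 118.16404815 231.        ] ring [581.5665908  118.62041486 198.        ] collar [581.47735835 118.15409003 185.        ]
collar z wrist/top (array([581.59521253, 117.89092611, 185.05275248]), np.float64(0.5798001779881538))
[10.79099269 18.09841697] [27.33849864  0.65948555] 21.07126527533283 27.346451853658102 1.033146422522237 0.024118284119297933 zoom 2.059028138402939
```

```bash
python3 -m handwheel '[{"x":0.042,"y":-0.036,"z":-0.08,"ax":0,"ay":0,"az":0},{"x":0.042,"y":-0.036,"z":-0.08,"ax":0,"ay":0,"az":0},{"x":0.042,"y":-0.036,"z":-0.08,"ax":0,"ay":0,"az":0},{"x":0.042,"y":-0.036,"z":-0.08,"ax":0,"ay":0,"az":0},{"x":0.042,"y":-0.036,"z":-0.08,"ax":0,"ay":0,"az":0},{"x":0,"y":0,"z":0,"ax":0,"ay":0,"az":0},{"x":0,"y":0,"z":0,"ax":0,"ay":0,"az":0},{"x":0,"y":0,"z":0,"ax":0,"ay":0,"az":0}]'; python3 -c "
from bench import arm; s=arm.read_state(); print(s['clock'],s['position'],s['joints'],s['wrist_torque'],s['contact_force'])"
```

```text
clock: 2.65
position: [579.2, 122.3, 260.6]
ee_rot: [0.993, -0.118, 0.001, -0.0]
contact_force: [0.2, -0.4, 0.3]
gripper_width: 85.4
grasp_force: 0.0
2.65 [579.20615621 122.2805781  260.6249989 ] [ 4.81524383e-01  3.08722133e-01 -3.08819356e-02  2.57199144e-04
 -1.22913246e+00  8.52557656e-01] [-0.02508678  0.00576803 -0.01109506] [ 0.19008363 -0.38711895  0.30429218]
```

```bash
python3 -m handwheel '[{"x":0.011,"y":-0.018,"z":0,"ax":0,"ay":0,"az":0},{"x":0,"y":0,"z":-0.08,"ax":0,"ay":0,"az":0},{"x":0,"y":0,"z":-0.08,"ax":0,"ay":0,"az":0},{"x":0,"y":0,"z":-0.08,"ax":0,"ay":0,"az":0},{"x":0,"y":0,"z":-0.08,"ax":0,"ay":0,"az":0},{"x":0,"y":0,"z":-0.05,"ax":0,"ay":0,"az":0},{"x":0,"y":0,"z":0,"ax":0,"ay":0,"az":0},{"x":0,"y":0,"z":0,"ax":0,"ay":0,"az":0}]' 0.35; python3 - <<'E'
from h import *
import json
s=arm.read_state(); print(s['clock'],s['position'],s['gripper_width'],s['wrist_torque'],s['contact_force'])
p=arm.camera_params("wrist"); json.dump({k:np.array(v).tolist() for k,v in p.items()},open("w2.json","w"))
W=arm.get_image("wrist")[:,:,::-1];S=arm.get_image("side")[:,:,::-1]
a=cv2.resize(W[160:384,110:410],None,fx=1.6,fy=1.6,interpolation=2)
print(proj("side",(581,118,192)))
b=cv2.resize(S[150:240,225:295],(280,360),interpolation=2)
o=np.zeros((360,480+280,3),np.uint8);o[:358,:480]=a[:358,:480];o[:,480:]=b
cv2.imwrite("pics/g1.png",o);cv2.imwrite("pics/w2.png",W);cv2.imwrite("pics/s2.png",S)
E
```

```text
clock: 3.45
position: [581.8, 118.0, 186.1]
ee_rot: [0.993, -0.118, 0.001, -0.0]
contact_force: [0.5, 0.7, 0.4]
gripper_width: 57.3
grasp_force: 0.0
3.45 [581.81478932 117.9820175  186.11091149] 57.325771864605365 [ 0.00215523 -0.07945068  0.01066227] [0.52121634 0.70526155 0.36003681]
[258.46339469 188.88397831]
```

View pics/g1.png

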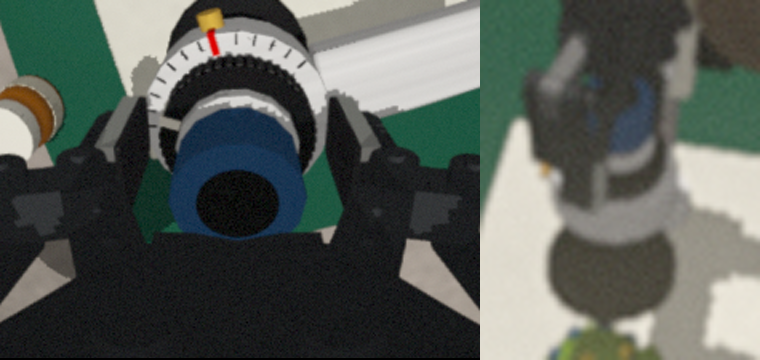

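Fingers straddle the ring evenly, with inner tip corners near (200,221) and (318,220). I'll work out their height by cutting those rays with the finger planes.

```bash
python3 - <<'E'
from m import *
p=json.load(open("w2.json"))
c=np.array([581.8,118,186]);Rt=R.from_quat([0.993,-0.118,0,0])
for q in((200.6,220.6),(194,222),(318,220),(324,222)):
    o,d=ray("wrist",q,p); o=Rt.inv().apply(o-c);d=Rt.inv().apply(d)
    s=np.sign(d[1])
    for w in(28.65,31): 
        t=(s*w-o[1])/d[1]; print(q,w,(o+t*d).round(1))
W=cv2.imread("pics/w2.png"); cv2.imwrite("pics/w2c.png",cv2.resize(W[190:310,180:340],None,fx=5,fy=5,interpolation=2))
E
```

```text
(200.6, 220.6) 28.65 [ 10.6 -28.6  -6.8]
(200.6, 220.6) 31 [  6.  -31.    4.3]
(194, 222) 28.65 [ 15.9 -28.6 -21.3]
(194, 222) 31 [ 11.7 -31.  -11.4]
(318, 220) 28.65 [ 12.9  28.6 -11.7]
(318, 220) 31 [ 8.5 31.  -1. ]
(324, 222) 28.65 [ 17.1  28.6 -24.2]
(324, 222) 31 [ 13.1  31.  -14.6]
```

View pics/w2c.png

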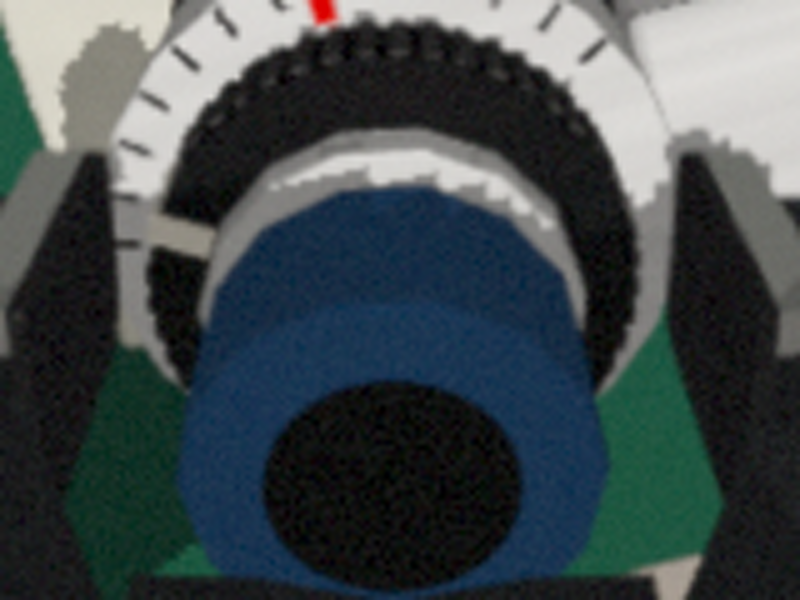

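```bash
Z='{"x":0,"y":0,"z":0,"ax":0,"ay":0,"az":0}'; python3 -m handwheel '[{"x":0,"y":0,"z":-0.014,"ax":0,"ay":0,"az":0},{"x":0,"y":0,"z":0,"ax":0,"ay":0,"az":0},{"x":0,"y":0,"z":0,"ax":0,"ay":0,"az":0},{"x":0,"y":0,"z":0,"ax":0,"ay":0,"az":0},{"x":0,"y":0,"z":0,"ax":0,"ay":0,"az":0},{"x":0,"y":0,"z":0,"ax":0,"ay":0,"az":0},{"x":0,"y":0,"z":0,"ax":0,"ay":0,"az":0},{"x":0,"y":0,"z":0,"ax":0,"ay":0,"az":0}]' 0.14; python3 -c "
from bench import arm; s=arm.read_state(); print(s['position'],s['wrist_torque'],s['contact_force'])"
```

```text
clock: 4.35
position: [582.4, 117.7, 185.3]
ee_rot: [0.993, -0.118, 0.002, -0.0]
contact_force: [-1.7, -0.3, 8.2]
gripper_width: 48.6
grasp_force: 3.7
[582.38060426 117.71185624 185.28802701] [-0.26062075  0.53203371 -0.00450977] [-1.73743476 -0.25070057  8.17765115]
```

```bash
python3 -m handwheel '[{"x":0,"y":0,"z":0.012,"ax":0,"ay":0,"az":0},{"x":0,"y":0,"z":0,"ax":0,"ay":0,"az":0},{"x":0,"y":0,"z":0,"ax":0,"ay":0,"az":0},{"x":0,"y":0,"z":0,"ax":0,"ay":0,"az":0},{"x":0,"y":0,"z":0,"ax":0,"ay":0,"az":0},{"x":0,"y":0,"z":0,"ax":0,"ay":0,"az":0},{"x":0,"y":0,"z":0,"ax":0,"ay":0,"az":0},{"x":0,"y":0,"z":0,"ax":0,"ay":0,"az":0}]' 0.2; python3 - <<'E'
from h import *
s=arm.read_state(); print(s['position'],s['wrist_torque'],s['contact_force'])
import json
p=arm.camera_params("wrist"); json.dump({k:np.array(v).tolist() for k,v in p.items()},open("w3.json","w"))
W=arm.get_image("wrist")[:,:,::-1]; cv2.imwrite("pics/w3.png",W); cv2.imwrite("pics/w3c.png",cv2.resize(W[190:310,180:340],None,fx=5,fy=5,interpolation=2))
E
```

```text
clock: 5.15
position: [581.4, 117.8, 184.9]
ee_rot: [0.993, -0.119, -0.0, -0.0]
contact_force: [-0.1, 0.5, 1.9]
gripper_width: 50.9
grasp_force: 0.8
[581.35924773 117.81194373 184.88626124] [0.10207686 0.21253321 0.017493  ] [-0.09572564  0.46060084  1.86066354]
```

```bash
python3 -m handwheel '[{"x":0,"y":0,"z":0.012,"ax":0,"ay":0,"az":0},{"x":0,"y":0,"z":0,"ax":0,"ay":0,"az":0},{"x":0,"y":0,"z":0,"ax":0,"ay":0,"az":0},{"x":0,"y":0,"z":0,"ax":0,"ay":0,"az":0},{"x":0,"y":0,"z":0,"ax":0,"ay":0,"az":0},{"x":0,"y":0,"z":0,"ax":0,"ay":0,"az":0},{"x":0,"y":0,"z":0,"ax":0,"ay":0,"az":0},{"x":0,"y":0,"z":0,"ax":0,"ay":0,"az":0}]' 0.2; python3 - <<'E'
from h import *
s=arm.read_state(); print(s['position'],s['wrist_torque'],s['contact_force'])
W=arm.get_image("wrist")[:,:,::-1]
cv2.imwrite("pics/w4c.png",cv2.resize(W[190:310,180:340],None,fx=5,fy=5,interpolation=2))
s=arm.read_state(); print(s['position'],s['wrist_torque'],s['contact_force'])
E
```

```text
clock: 6.0
position: [581.4, 117.8, 187.3]
ee_rot: [0.993, -0.119, 0.0, -0.0]
contact_force: [0.6, 0.1, -0.3]
gripper_width: 51.4
grasp_force: 0.0
[581.39270491 117.76598385 187.31497875] [-0.03737873  0.02532557 -0.0141933 ] [ 0.58978082  0.05400364 -0.26174337]
[581.38882129 117.79537808 187.30516986] [-0.01804223 -0.01417028 -0.0141034 ] [ 0.37551537  0.60130297 -0.18272732]
```

View pics/w4c.png

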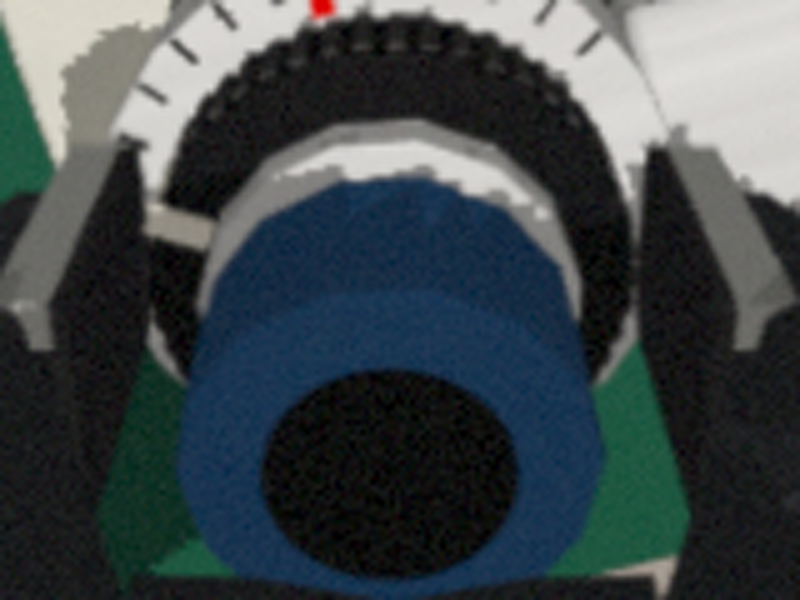

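The view shows the fingers clear of the collar and even about the ring. The contact force is zero and the index is at about (180,228). I'll raise 1 mm and close in small steps.

```bash
python3 -m handwheel '[{"x":0,"y":0,"z":0.005,"ax":0,"ay":0,"az":0},{"x":0,"y":0,"z":0,"ax":0,"ay":0,"az":0},{"x":0,"y":0,"z":0,"ax":0,"ay":0,"az":0},{"x":0,"y":0,"z":0,"ax":0,"ay":0,"az":0},{"x":0,"y":0,"z":0,"ax":0,"ay":0,"az":0},{"x":0,"y":0,"z":0,"ax":0,"ay":0,"az":0},{"x":0,"y":0,"z":0,"ax":0,"ay":0,"az":0},{"x":0,"y":0,"z":0,"ax":0,"ay":0,"az":0}]' 0.12; python3 -c "
from bench import arm; s=arm.read_state(); print(s['position'],s['wrist_torque'],s['contact_force'])"
```

```text
clock: 6.85
position: [581.4, 118.0, 188.2]
ee_rot: [0.993, -0.119, -0.0, -0.0]
contact_force: [0.1, 2.2, -2.7]
gripper_width: 47.8
grasp_force: 1.8
[581.37257133 117.99179548 188.18435168] [ 0.71703686 -0.12549461  0.02929819] [ 0.12108452  2.24767358 -2.72086243]
```

```bash
python3 -m handwheel '[{"x":0,"y":0.002,"z":0,"ax":0,"ay":0,"az":0},{"x":0,"y":0,"z":0,"ax":0,"ay":0,"az":0},{"x":0,"y":0,"z":0,"ax":0,"ay":0,"az":0},{"x":0,"y":0,"z":0,"ax":0,"ay":0,"az":0},{"x":0,"y":0,"z":0,"ax":0,"ay":0,"az":0},{"x":0,"y":0,"z":0,"ax":0,"ay":0,"az":0},{"x":0,"y":0,"z":0,"ax":0,"ay":0,"az":0},{"x":0,"y":0,"z":0,"ax":0,"ay":0,"az":0}]' 0.09; python3 -c "
from bench import arm; s=arm.read_state(); print(s['position'],s['wrist_torque'],s['contact_force'])"
```

```text
clock: 7.65
position: [581.3, 118.1, 188.3]
ee_rot: [0.993, -0.119, -0.0, 0.0]
contact_force: [0.5, 0.7, -1.8]
gripper_width: 46.9
grasp_force: 20.3
[581.33119169 118.06372403 188.3177894 ] [ 0.12251367 -0.03639647 -0.00512458] [ 0.5303191   0.69777337 -1.82786661]
```

```bash
python3 -m handwheel '[{"x":0,"y":0,"z":0,"ax":0,"ay":0,"az":-0.02},{"x":0,"y":0,"z":0,"ax":0,"ay":0,"az":-0.04},{"x":0,"y":0,"z":0,"ax":0,"ay":0,"az":-0.04},{"x":0,"y":0,"z":0,"ax":0,"ay":0,"az":-0.04},{"x":0,"y":0,"z":0,"ax":0,"ay":0,"az":-0.04},{"x":0,"y":0,"z":0,"ax":0,"ay":0,"az":-0.04},{"x":0,"y":0,"z":0,"ax":0,"ay":0,"az":-0.03},{"x":0,"y":0,"z":0,"ax":0,"ay":0,"az":0}]' 0.092
cat > st.py <<'E'
from h import *
s=arm.read_state(); r=R.from_quat(s["ee_rot"]).as_matrix()[:,0]
print("t",round(s["clock"],2),"yaw %.4f"%np.arctan2(r[1],r[0]),s["position"].round(2) if hasattr(s["position"],"round") else s["position"],"T",np.round(s["wrist_torque"],3),"F",np.round(s["contact_force"],1),"grip",round(s["grasp_force"],1),round(s["gripper_width"],2),"j6 %.3f"%s["joints"][5], "tau6 %.3f"%s["joint_efforts"][5])
E
python3 st.py
```

```text
clock: 8.45
position: [581.3, 117.9, 188.4]
ee_rot: [0.951, -0.31, -0.0, 0.0]
contact_force: [0.7, 0.6, -1.4]
gripper_width: 46.8
grasp_force: 20.4
t 8.45 yaw -0.6308 [581.29 117.91 188.36] T [-0.025  0.052 -0.091] F [ 0.7  0.6 -1.4] grip 20.4 46.75 j6 0.467 tau6 -0.072
```

```bash
python3 -m handwheel '[{"x":0,"y":0,"z":0,"ax":0,"ay":0,"az":-0.04},{"x":0,"y":0,"z":0,"ax":0,"ay":0,"az":-0.06},{"x":0,"y":0,"z":0,"ax":0,"ay":0,"az":-0.06},{"x":0,"y":0,"z":0,"ax":0,"ay":0,"az":-0.06},{"x":0,"y":0,"z":0,"ax":0,"ay":0,"az":-0.06},{"x":0,"y":0,"z":0,"ax":0,"ay":0,"az":-0.06},{"x":0,"y":0,"z":0,"ax":0,"ay":0,"az":-0.06},{"x":0,"y":0,"z":0,"ax":0,"ay":0,"az":-0.05}]'; python3 st.py
python3 -m handwheel '[{"x":0,"y":0,"z":0,"ax":0,"ay":0,"az":-0.05},{"x":0,"y":0,"z":0,"ax":0,"ay":0,"az":-0.05},{"x":0,"y":0,"z":0,"ax":0,"ay":0,"az":-0.05},{"x":0,"y":0,"z":0,"ax":0,"ay":0,"az":-0.04},{"x":0,"y":0,"z":0,"ax":0,"ay":0,"az":-0.04},{"x":0,"y":0,"z":0,"ax":0,"ay":0,"az":-0.04},{"x":0,"y":0,"z":0,"ax":0,"ay":0,"az":-0.03},{"x":0,"y":0,"z":0,"ax":0,"ay":0,"az":0}]'; python3 st.py; python3 - <<'E'
from h import *
W=arm.get_image("wrist"); print(proj("wrist",(581,118,198)))
cv2.imwrite("pics/w5.png",W[:,:,::-1]);cv2.imwrite("pics/t5.png",arm.get_image("top")[:,:,::-1]);cv2.imwrite("pics/s5.png",arm.get_image("side")[:,:,::-1])
E
```

```text
clock: 9.25
position: [581.0, 117.7, 188.3]
ee_rot: [0.784, -0.621, -0.0, 0.001]
contact_force: [-1.6, -0.4, -1.1]
gripper_width: 46.9
grasp_force: 20.4
t 9.25 yaw -1.3395 [581.03 117.73 188.33] T [-0.069  0.165  0.082] F [-1.6 -0.4 -1.1] grip 20.4 46.91 j6 -0.242 tau6 0.367
clock: 10.05
position: [580.8, 117.7, 188.3]
ee_rot: [-0.618, 0.786, 0.0, -0.001]
contact_force: [-0.9, -0.7, 0.2]
gripper_width: 46.9
grasp_force: 20.4
t 10.05 yaw -1.8080 [580.81 117.74 188.31] T [-0.156  0.472 -0.057] F [-0.9 -0.7  0.2] grip 20.4 46.89 j6 -0.710 tau6 -0.070
[258.86184035 242.48023033]
```

```bash
cat > idx.py <<'E'
from h import *
import json,sys
def prof(W,p,c=(581.2,118.1),rs=(20.5,21.5,22.5)):
    g=cv2.GaussianBlur(W,(3,3),0).astype(float).min(2); a=np.arange(-np.pi,np.pi,.01); out=[]
    for t in a:
        v=[]
        for r in rs:
            u=proj("wrist",(c[0]+r*np.cos(t),c[1]+r*np.sin(t),198),p); x,y=u
            v.append(g[int(round(y)),int(round(x))] if 0<=x<511 and 0<=y<383 else 0)
        out.append(np.mean(v))
    return a,np.array(out)
def show(W,p,**k):
    a,o=prof(W,p,**k)
    i=np.argsort(-o)[:1]; m=o>90
    seg=[s for s in np.split(np.nonzero(m)[0],np.nonzero(np.diff(np.nonzero(m)[0])>3)[0]+1) if len(s)]
    print([(round(np.sum(a[s]*o[s])/np.sum(o[s]),3),len(s),int(o[s].max())) for s in seg])
E
python3 - <<'E'
from idx import *
show(cv2.imread("pics/w1.png"),json.load(open("w1.json")))
show(cv2.imread("pics/w2.png"),json.load(open("w2.json")))
show(cv2.imread("pics/w3.png"),json.load(open("w3.json")))
show(cv2.imread("pics/w5.png"),arm.camera_params("wrist"))
E
```

```text
[(np.float64(1.052), 25, 205)]
[(np.float64(1.099), 15, 131)]
[(np.float64(1.099), 15, 131)]
[(np.float64(-0.465), 14, 128)]
```

```bash
python3 -m handwheel '[{"x":0,"y":0,"z":0,"ax":0,"ay":0,"az":-0.02},{"x":0,"y":0,"z":0,"ax":0,"ay":0,"az":-0.03},{"x":0,"y":0,"z":0,"ax":0,"ay":0,"az":-0.03},{"x":0,"y":0,"z":0,"ax":0,"ay":0,"az":-0.03},{"x":0,"y":0,"z":0,"ax":0,"ay":0,"az":-0.02},{"x":0,"y":0,"z":0,"ax":0,"ay":0,"az":-0.02},{"x":0,"y":0,"z":0,"ax":0,"ay":0,"az":-0.01},{"x":0,"y":0,"z":0,"ax":0,"ay":0,"az":-0.01}]'; python3 st.py
```

```text
clock: 11.0
position: [580.7, 117.8, 188.3]
ee_rot: [-0.508, 0.861, 0.0, -0.001]
contact_force: [-3.5, -1.8, 1.4]
gripper_width: 47.0
grasp_force: 20.5
t 11.0 yaw -2.0757 [580.72 117.81 188.28] T [-0.369  1.143  0.051] F [-3.5 -1.8  1.4] grip 20.5 47.0 j6 -0.978 tau6 0.021
```

```bash
python3 -m handwheel '[{"x":-0.001,"y":-0.001,"z":0,"ax":0,"ay":0,"az":-0.006},{"x":-0.001,"y":-0.001,"z":0,"ax":0,"ay":0,"az":-0.006},{"x":-0.001,"y":0,"z":0,"ax":0,"ay":0,"az":-0.006},{"x":0,"y":0,"z":0,"ax":0,"ay":0,"az":-0.006},{"x":0,"y":0,"z":0,"ax":0,"ay":0,"az":-0.006},{"x":0,"y":0,"z":0,"ax":0,"ay":0,"az":-0.006},{"x":0,"y":0,"z":0,"ax":0,"ay":0,"az":-0.006},{"x":0,"y":0,"z":0,"ax":0,"ay":0,"az":-0.006}]'; python3 st.py
```

```text
clock: 11.8
position: [580.7, 117.8, 188.3]
ee_rot: [-0.475, 0.88, 0.0, -0.0]
contact_force: [-2.3, -0.1, 0.5]
gripper_width: 46.7
grasp_force: 20.5
t 11.8 yaw -2.1518 [580.72 117.83 188.29] T [-0.136  1.195  0.085] F [-2.3 -0.1  0.5] grip 20.5 46.7 j6 -1.054 tau6 -0.022
```

```bash
python3 -m handwheel '[{"x":-0.001,"y":0,"z":0,"ax":0,"ay":0,"az":-0.004},{"x":-0.001,"y":0,"z":0,"ax":0,"ay":0,"az":-0.004},{"x":-0.001,"y":0,"z":0,"ax":0,"ay":0,"az":-0.004},{"x":0,"y":0,"z":0,"ax":0,"ay":0,"az":-0.004},{"x":0,"y":0,"z":0,"ax":0,"ay":0,"az":-0.004},{"x":0,"y":0,"z":0,"ax":0,"ay":0,"az":-0.004},{"x":0,"y":0,"z":0,"ax":0,"ay":0,"az":-0.004},{"x":0,"y":0,"z":0,"ax":0,"ay":0,"az":-0.004}]'; python3 st.py
```

```text
clock: 12.6
position: [580.6, 117.9, 188.3]
ee_rot: [-0.453, 0.892, -0.0, 0.0]
contact_force: [0.5, -1.2, -1.2]
gripper_width: 46.6
grasp_force: 20.3
t 12.6 yaw -2.2018 [580.64 117.86 188.33] T [-0.369 -0.105  0.034] F [ 0.5 -1.2 -1.2] grip 20.3 46.59 j6 -1.105 tau6 -0.040
```

```bash
python3 -m handwheel '[{"x":0,"y":0,"z":0,"ax":0,"ay":0,"az":-0.003},{"x":0,"y":0,"z":0,"ax":0,"ay":0,"az":-0.003},{"x":0,"y":0,"z":0,"ax":0,"ay":0,"az":-0.003},{"x":0,"y":0,"z":0,"ax":0,"ay":0,"az":-0.003},{"x":0,"y":0,"z":0,"ax":0,"ay":0,"az":-0.003},{"x":0,"y":0,"z":0,"ax":0,"ay":0,"az":-0.003},{"x":0,"y":0,"z":0,"ax":0,"ay":0,"az":-0.003},{"x":0,"y":0,"z":0,"ax":0,"ay":0,"az":-0.003}]'; python3 st.py
```

```text
clock: 13.4
position: [580.6, 117.9, 188.4]
ee_rot: [-0.436, 0.9, -0.0, 0.0]
contact_force: [3.4, -1.4, -2.9]
gripper_width: 47.0
grasp_force: 20.2
t 13.4 yaw -2.2394 [580.55 117.86 188.35] T [-0.421 -0.947  0.089] F [ 3.4 -1.4 -2.9] grip 20.2 47.01 j6 -1.142 tau6 -0.049
```

```bash
python3 -m handwheel '[{"x":0,"y":0,"z":0,"ax":0,"ay":0,"az":-0.003},{"x":0,"y":0,"z":0,"ax":0,"ay":0,"az":-0.003},{"x":0,"y":0,"z":0,"ax":0,"ay":0,"az":-0.003},{"x":0,"y":0,"z":0,"ax":0,"ay":0,"az":-0.003},{"x":0,"y":0,"z":0,"ax":0,"ay":0,"az":-0.002},{"x":0,"y":0,"z":0,"ax":0,"ay":0,"az":-0.002},{"x":0,"y":0,"z":0,"ax":0,"ay":0,"az":-0.002},{"x":0,"y":0,"z":0,"ax":0,"ay":0,"az":-0.002}]'; python3 st.py
```

```text
clock: 14.2
position: [580.5, 117.9, 188.4]
ee_rot: [-0.422, 0.907, -0.0, 0.0]
contact_force: [5.1, -1.1, -3.6]
gripper_width: 46.8
grasp_force: 20.2
t 14.2 yaw -2.2707 [580.51 117.87 188.37] T [-0.393 -1.371  0.08 ] F [ 5.1 -1.1 -3.6] grip 20.2 46.77 j6 -1.174 tau6 -0.058
```

```bash
python3 -m handwheel '[{"x":0.001,"y":0,"z":0,"ax":0,"ay":0,"az":-0.002},{"x":0.001,"y":0,"z":0,"ax":0,"ay":0,"az":-0.002},{"x":0.0005,"y":0,"z":0,"ax":0,"ay":0,"az":-0.002},{"x":0,"y":0,"z":0,"ax":0,"ay":0,"az":-0.002},{"x":0,"y":0,"z":0,"ax":0,"ay":0,"az":-0.002},{"x":0,"y":0,"z":0,"ax":0,"ay":0,"az":-0.002},{"x":0,"y":0,"z":0,"ax":0,"ay":0,"az":-0.002},{"x":0,"y":0,"z":0,"ax":0,"ay":0,"az":-0.002}]'; python3 st.py
```

```text
clock: 15.0
position: [580.6, 117.9, 188.3]
ee_rot: [-0.41, 0.912, 0.0, -0.0]
contact_force: [2.6, -0.3, -1.6]
gripper_width: 46.7
grasp_force: 20.3
t 15.0 yaw -2.2957 [580.56 117.87 188.34] T [-0.106 -0.667  0.066] F [ 2.6 -0.3 -1.6] grip 20.3 46.67 j6 -1.198 tau6 -0.059
```

```bash
python3 -m handwheel '[{"x":0,"y":0,"z":0,"ax":0,"ay":0,"az":-0.002},{"x":0,"y":0,"z":0,"ax":0,"ay":0,"az":-0.002},{"x":0,"y":0,"z":0,"ax":0,"ay":0,"az":-0.002},{"x":0,"y":0,"z":0,"ax":0,"ay":0,"az":-0.002},{"x":0,"y":0,"z":0,"ax":0,"ay":0,"az":-0.002},{"x":0,"y":0,"z":0,"ax":0,"ay":0,"az":-0.002},{"x":0,"y":0,"z":0,"ax":0,"ay":0,"az":-0.002},{"x":0,"y":0,"z":0,"ax":0,"ay":0,"az":-0.002}]'; python3 st.py
```

```text
clock: 15.8
position: [580.6, 117.9, 188.3]
ee_rot: [-0.399, 0.917, 0.0, -0.0]
contact_force: [0.4, 0.6, -2.3]
gripper_width: 47.0
grasp_force: 20.4
t 15.8 yaw -2.3207 [580.6  117.88 188.32] T [ 0.146 -0.288  0.15 ] F [ 0.4  0.6 -2.3] grip 20.4 46.97 j6 -1.223 tau6 -0.116
```

```bash
python3 -m handwheel '[{"x":0,"y":0,"z":0,"ax":0,"ay":0,"az":-0.001},{"x":0,"y":0,"z":0,"ax":0,"ay":0,"az":-0.001},{"x":0,"y":0,"z":0,"ax":0,"ay":0,"az":-0.001},{"x":0,"y":0,"z":0,"ax":0,"ay":0,"az":-0.001},{"x":0,"y":0,"z":0,"ax":0,"ay":0,"az":-0.001},{"x":0,"y":0,"z":0,"ax":0,"ay":0,"az":0},{"x":0,"y":0,"z":0,"ax":0,"ay":0,"az":0},{"x":0,"y":0,"z":0,"ax":0,"ay":0,"az":0}]'; python3 st.py
```

```text
clock: 16.6
position: [580.6, 117.8, 188.3]
ee_rot: [-0.395, 0.918, 0.0, -0.0]
contact_force: [0.2, 0.1, -1.8]
gripper_width: 46.9
grasp_force: 20.4
t 16.6 yaw -2.3285 [580.62 117.83 188.32] T [ 0.311 -0.023  0.202] F [ 0.2  0.1 -1.8] grip 20.4 46.86 j6 -1.231 tau6 -0.162
```

```bash
python3 -m handwheel '[{"x":0,"y":0,"z":0,"ax":0,"ay":0,"az":0.002},{"x":0,"y":0,"z":0,"ax":0,"ay":0,"az":0},{"x":0,"y":0,"z":0,"ax":0,"ay":0,"az":0},{"x":0,"y":0,"z":0,"ax":0,"ay":0,"az":0},{"x":0,"y":0,"z":0,"ax":0,"ay":0,"az":0},{"x":0,"y":0,"z":0,"ax":0,"ay":0,"az":0},{"x":0,"y":0,"z":0,"ax":0,"ay":0,"az":0},{"x":0,"y":0,"z":0,"ax":0,"ay":0,"az":0}]'; python3 st.py; python3 - <<'E'
from idx import *
W=arm.get_image("wrist")[:,:,::-1]; cv2.imwrite("pics/w6.png",W); p=arm.camera_params("wrist"); json.dump({k:np.array(v).tolist() for k,v in p.items()},open("w6.json","w"))
show(W,p); show(W,p,c=(580.6,117.8))
E
```

```text
clock: 17.4
position: [580.6, 117.8, 188.3]
ee_rot: [-0.397, 0.918, 0.0, -0.0]
contact_force: [-0.1, 1.6, -0.2]
gripper_width: 47.1
grasp_force: 20.4
t 17.4 yaw -2.3254 [580.62 117.82 188.33] T [ 0.517  0.244 -0.005] F [-0.1  1.6 -0.2] grip 20.4 47.09 j6 -1.228 tau6 -0.018
[(np.float64(-0.977), 14, 129)]
[(np.float64(-0.946), 14, 129)]
```

```bash
python3 -m handwheel '[{"x":0,"y":0,"z":0,"ax":0,"ay":0,"az":-0.0015},{"x":0,"y":0,"z":0,"ax":0,"ay":0,"az":0},{"x":0,"y":0,"z":0,"ax":0,"ay":0,"az":0},{"x":0,"y":0,"z":0,"ax":0,"ay":0,"az":0},{"x":0,"y":0,"z":0,"ax":0,"ay":0,"az":0},{"x":0,"y":0,"z":0,"ax":0,"ay":0,"az":0},{"x":0,"y":0,"z":0,"ax":0,"ay":0,"az":0},{"x":0,"y":0,"z":0,"ax":0,"ay":0,"az":0}]'; python3 st.py
```

```text
clock: 18.25
position: [580.6, 117.8, 188.3]
ee_rot: [-0.396, 0.918, 0.0, -0.0]
contact_force: [-1.4, 2.4, 0.4]
gripper_width: 46.9
grasp_force: 20.5
t 18.25 yaw -2.3277 [580.63 117.83 188.31] T [0.577 0.452 0.174] F [-1.4  2.4  0.4] grip 20.5 46.93 j6 -1.230 tau6 -0.179
```

```bash
cat >> idx.py <<'E'
def red(W,p,z=185,c=(581.2,118.1)):
    h=cv2.cvtColor(W,cv2.COLOR_BGR2HSV);m=cv2.inRange(h,(0,140,110),(7,255,255))|cv2.inRange(h,(172,140,110),(180,255,255))
    pts=[plane("wrist",(x,y),z,p)[:2] for y,x in zip(*np.nonzero(m))]
    q=np.array([a for a in pts if 20<np.hypot(*(a-c))<34])
    if len(q)<3: print("no red"); return
    d=q.mean(0)-c; print("red",len(q),q.mean(0).round(2),"r %.1f ang %.3f"%(np.hypot(*d),np.arctan2(d[1],d[0])))
E
python3 - <<'E'
from idx import *
for n in "1236":
    W=cv2.imread(f"pics/w{n}.png");p=json.load(open(f"w{n}.json"))
    for c in((581.2,118.1),(580.7,117.8)): show(W,p,c=c); red(W,p,c=c)
E
```

```text
[(np.float64(1.052), 25, 205)]
red 14 [609.22 118.86] r 28.0 ang 0.027
[(np.float64(1.036), 25, 205)]
red 14 [609.22 118.86] r 28.5 ang 0.037
[(np.float64(1.099), 15, 131)]
red 70 [609.21 119.43] r 28.0 ang 0.047
[(np.float64(1.088), 15, 131)]
red 70 [609.21 119.43] r 28.6 ang 0.057
[(np.float64(1.099), 15, 131)]
red 74 [609.25 119.36] r 28.1 ang 0.045
[(np.float64(1.084), 14, 131)]
red 74 [609.25 119.36] r 28.6 ang 0.054
[(np.float64(-0.977), 14, 129)]
no red
[(np.float64(-0.952), 13, 129)]
no red
```

```bash
python3 -m handwheel '[{"x":0,"y":0,"z":0,"ax":0,"ay":0,"az":0},{"x":0,"y":0,"z":0,"ax":0,"ay":0,"az":0},{"x":0,"y":0,"z":0,"ax":0,"ay":0,"az":0.01},{"x":0,"y":0,"z":0,"ax":0,"ay":0,"az":0.03},{"x":0,"y":0,"z":0,"ax":0,"ay":0,"az":0.05},{"x":0,"y":0,"z":0,"ax":0,"ay":0,"az":0.05},{"x":0,"y":0,"z":0,"ax":0,"ay":0,"az":0.06},{"x":0,"y":0,"z":0,"ax":0,"ay":0,"az":0.06}]'
python3 -m handwheel '[{"x":0,"y":0,"z":0,"ax":0,"ay":0,"az":0.06},{"x":0,"y":0,"z":0,"ax":0,"ay":0,"az":0.06},{"x":0,"y":0,"z":0,"ax":0,"ay":0,"az":0.06},{"x":0,"y":0,"z":0,"ax":0,"ay":0,"az":0.06},{"x":0,"y":0,"z":0,"ax":0,"ay":0,"az":0.05},{"x":0,"y":0,"z":0,"ax":0,"ay":0,"az":0.04},{"x":0,"y":0,"z":0,"ax":0,"ay":0,"az":0.02},{"x":0,"y":0,"z":0,"ax":0,"ay":0,"az":0.01}]';python3 st.py
python3 - <<'E'
from idx import *
W=arm.get_image("wrist")[:,:,::-1]; cv2.imwrite("pics/w7.png",W); p=arm.camera_params("wrist")
show(W,p);red(W,p); show(W,p,c=(580.7,117.8));red(W,p,c=(580.7,117.8))
E
```

```text
clock: 19.05
position: [580.8, 117.7, 188.3]
ee_rot: [-0.575, 0.818, 0.0, 0.0]
contact_force: [-0.6, 1.9, -0.6]
gripper_width: 46.9
grasp_force: 20.5
clock: 19.85
position: [581.0, 117.7, 188.3]
ee_rot: [0.78, -0.626, 0.0, -0.0]
contact_force: [-0.1, 1.6, -0.7]
gripper_width: 46.8
grasp_force: 20.4
t 19.85 yaw -1.3534 [581.   117.7  188.28] T [ 0.415  0.038 -0.084] F [-0.1  1.6 -0.7] grip 20.4 46.81 j6 -0.256 tau6 0.042
[(np.float64(-0.007), 14, 129)]
no red
[(np.float64(0.004), 14, 129)]
no red
```

```bash
python3 -m handwheel '[{"x":0,"y":0,"z":0,"ax":0,"ay":0,"az":0.01},{"x":0,"y":0,"z":0,"ax":0,"ay":0,"az":0.01},{"x":0,"y":0,"z":0,"ax":0,"ay":0,"az":0.01},{"x":0,"y":0,"z":0,"ax":0,"ay":0,"az":0.006},{"x":0,"y":0,"z":0,"ax":0,"ay":0,"az":0},{"x":0,"y":0,"z":0,"ax":0,"ay":0,"az":0},{"x":0,"y":0,"z":0,"ax":0,"ay":0,"az":0},{"x":0,"y":0,"z":0,"ax":0,"ay":0,"az":0}]';python3 st.py
python3 -m handwheel '[{"x":0,"y":0,"z":0,"ax":0,"ay":0,"az":0},{"x":0,"y":0,"z":0,"ax":0,"ay":0,"az":0},{"x":0,"y":0,"z":0,"ax":0,"ay":0,"az":0},{"x":0,"y":0,"z":0,"ax":0,"ay":0,"az":0},{"x":0,"y":0,"z":0,"ax":0,"ay":0,"az":0},{"x":0,"y":0,"z":0,"ax":0,"ay":0,"az":0},{"x":0,"y":0,"z":0,"ax":0,"ay":0,"az":0},{"x":0,"y":0,"z":0,"ax":0,"ay":0,"az":0}]' 0.7
python3 -m handwheel '[{"x":0,"y":0,"z":0.05,"ax":0,"ay":0,"az":0},{"x":0,"y":0,"z":0.1,"ax":0,"ay":0,"az":0},{"x":0,"y":0,"z":0.1,"ax":0,"ay":0,"az":0},{"x":0,"y":0,"z":0.1,"ax":0,"ay":0,"az":0},{"x":0,"y":0,"z":0.1,"ax":0,"ay":0,"az":0},{"x":0,"y":0,"z":0,"ax":0,"ay":0,"az":0},{"x":0,"y":0,"z":0,"ax":0,"ay":0,"az":0},{"x":0,"y":0,"z":0,"ax":0,"ay":0,"az":0}]' 0.7;python3 st.py
python3 - <<'E'
from idx import *
W=arm.get_image("wrist")[:,:,::-1]; cv2.imwrite("pics/w8.png",W); p=arm.camera_params("wrist"); json.dump({k:np.array(v).tolist() for k,v in p.items()},open("w8.json","w"))
print(p["position"],proj("wrist",(609,119,185)))
show(W,p);red(W,p); show(W,p,c=(580.7,117.8));red(W,p,c=(580.7,117.8))
E
```

```text
clock: 20.7
position: [581.0, 117.8, 188.4]
ee_rot: [0.797, -0.604, 0.0, -0.0]
contact_force: [2.2, -0.7, -2.3]
gripper_width: 46.9
grasp_force: 20.3
t 20.7 yaw -1.2972 [580.99 117.76 188.36] T [-0.007 -0.793  0.012] F [ 2.2 -0.7 -2.3] grip 20.3 46.9 j6 -0.200 tau6 -0.018
clock: 21.5
position: [580.7, 117.8, 188.3]
ee_rot: [0.797, -0.604, -0.0, 0.0]
contact_force: [0.2, 0.1, -1.0]
gripper_width: 72.5
grasp_force: 0.0
clock: 22.3
position: [580.1, 117.7, 277.4]
ee_rot: [0.797, -0.604, -0.001, 0.001]
contact_force: [-0.2, 0.9, -0.1]
gripper_width: 72.5
grasp_force: 0.0
t 22.3 yaw -1.2974 [580.14 117.67 277.39] T [-0.008  0.064  0.012] F [-0.2  0.9 -0.1] grip 0.0 72.52 j6 -0.200 tau6 0.000
[598.97994536  53.81103277 418.94933013] [223.89510723 178.41335113]
[(np.float64(0.025), 23, 208)]
red 17 [609.36 119.61] r 28.2 ang 0.054
[(np.float64(0.036), 23, 208)]
red 17 [609.36 119.61] r 28.7 ang 0.063
```

```bash
python3 -m handwheel '[{"x":0,"y":0,"z":0,"ax":0,"ay":0,"az":0.085},{"x":0,"y":0,"z":0,"ax":0,"ay":0,"az":0.085},{"x":0,"y":0,"z":0,"ax":0,"ay":0,"az":0.085},{"x":0,"y":0,"z":0,"ax":0,"ay":0,"az":0.085},{"x":0,"y":0,"z":0,"ax":0,"ay":0,"az":0.085},{"x":0,"y":0,"z":0,"ax":0,"ay":0,"az":0.085},{"x":0,"y":0,"z":0,"ax":0,"ay":0,"az":0.07},{"x":0,"y":0,"z":0,"ax":0,"ay":0,"az":0.06}]'
python3 -m handwheel '[{"x":0,"y":0,"z":0,"ax":0,"ay":0,"az":0.03},{"x":0,"y":0,"z":0,"ax":0,"ay":0,"az":0.02},{"x":0.003,"y":0.002,"z":0,"ax":0,"ay":0,"az":0},{"x":0,"y":0,"z":0,"ax":0,"ay":0,"az":0},{"x":0,"y":0,"z":0,"ax":0,"ay":0,"az":0},{"x":0,"y":0,"z":0,"ax":0,"ay":0,"az":0},{"x":0,"y":0,"z":0,"ax":0,"ay":0,"az":0},{"x":0,"y":0,"z":0,"ax":0,"ay":0,"az":0}]';python3 st.py
python3 - <<'E'
from idx import *
p=arm.camera_params("wrist"); W=np.mean([arm.get_image("wrist")[:,:,::-1].astype(float) for _ in range(3)],0).astype(np.uint8); cv2.imwrite("pics/w9.png",W); json.dump({k:np.array(v).tolist() for k,v in p.items()},open("w9.json","w"))
print(p["position"])
for c in((581.2,118.1),(580.7,117.8)): show(W,p,c=c);red(W,p,c=c)
h=cv2.cvtColor(W,cv2.COLOR_BGR2HSV);m=cv2.inRange(h,(100,90,20),(125,255,255));b=max(cv2.findContours(m,0,1)[0],key=cv2.contourArea)
E
```

```text
clock: 23.15
position: [580.4, 117.7, 277.2]
ee_rot: [0.99, -0.143, -0.001, 0.001]
contact_force: [0.2, 0.7, -0.3]
gripper_width: 72.4
grasp_force: 0.0
clock: 23.95
position: [581.3, 118.2, 278.3]
ee_rot: [0.994, -0.107, 0.0, -0.0]
contact_force: [-0.2, 0.2, -0.0]
gripper_width: 72.7
grasp_force: 0.0
t 23.95 yaw -0.2136 [581.28 118.2  278.33] T [-0.014  0.034 -0.022] F [-0.2  0.2 -0. ] grip 0.0 72.66 j6 0.884 tau6 -0.001
[646.8322875  104.19315197 420.06172655]
[(np.float64(-0.006), 22, 210)]
red 19 [608.73 119.21] r 27.6 ang 0.040
[(np.float64(0.01), 21, 209)]
red 19 [608.73 119.21] r 28.1 ang 0.050
```

```bash
python3 -m handwheel '[{"x":0,"y":0,"z":-0.09,"ax":0,"ay":0,"az":0},{"x":0,"y":0,"z":-0.09,"ax":0,"ay":0,"az":0},{"x":0,"y":0,"z":-0.09,"ax":0,"ay":0,"az":0},{"x":0,"y":0,"z":-0.09,"ax":0,"ay":0,"az":0},{"x":0,"y":0,"z":-0.06,"ax":0,"ay":0,"az":0},{"x":0,"y":0,"z":-0.03,"ax":0,"ay":0,"az":0},{"x":0,"y":0,"z":0,"ax":0,"ay":0,"az":0},{"x":0,"y":0,"z":0,"ax":0,"ay":0,"az":0}]';python3 st.py
python3 -m handwheel '[{"x":0,"y":0,"z":0,"ax":0,"ay":0,"az":0},{"x":0,"y":0,"z":0,"ax":0,"ay":0,"az":0},{"x":0,"y":0,"z":0,"ax":0,"ay":0,"az":0},{"x":0,"y":0,"z":0,"ax":0,"ay":0,"az":0},{"x":0,"y":0,"z":0,"ax":0,"ay":0,"az":0},{"x":0,"y":0,"z":0,"ax":0,"ay":0,"az":0},{"x":0,"y":0,"z":0,"ax":0,"ay":0,"az":0},{"x":0,"y":0,"z":0,"ax":0,"ay":0,"az":0}]' 0.12;python3 st.py
```

```text
clock: 24.9
position: [581.8, 118.3, 189.1]
ee_rot: [0.994, -0.106, 0.001, -0.0]
contact_force: [-0.0, 1.1, 0.0]
gripper_width: 72.8
grasp_force: 0.0
t 24.9 yaw -0.2132 [581.85 118.35 189.09] T [-0.015  0.008  0.013] F [-0.   1.1  0. ] grip 0.0 72.77 j6 0.884 tau6 -0.000
clock: 25.7
position: [581.5, 118.1, 188.5]
ee_rot: [0.994, -0.107, 0.0, 0.0]
contact_force: [0.3, -1.8, 2.1]
gripper_width: 48.2
grasp_force: 1.7
t 25.7 yaw -0.2134 [581.48 118.11 188.48] T [-0.426 -0.116  0.005] F [ 0.3 -1.8  2.1] grip 1.7 48.15 j6 0.884 tau6 -0.007
```

```bash
python3 -m handwheel '[{"x":0,"y":-0.001,"z":0,"ax":0,"ay":0,"az":0},{"x":0,"y":0,"z":0,"ax":0,"ay":0,"az":0},{"x":0,"y":0,"z":0,"ax":0,"ay":0,"az":0},{"x":0,"y":0,"z":0,"ax":0,"ay":0,"az":0},{"x":0,"y":0,"z":0,"ax":0,"ay":0,"az":0},{"x":0,"y":0,"z":0,"ax":0,"ay":0,"az":0},{"x":0,"y":0,"z":0,"ax":0,"ay":0,"az":0},{"x":0,"y":0,"z":0,"ax":0,"ay":0,"az":0}]' 0.092;python3 st.py
cat > both.py <<'E'
from idx import *
p=arm.camera_params("wrist"); W=np.mean([arm.get_image("wrist")[:,:,::-1].astype(float) for _ in range(2)],0).astype(np.uint8)
for c in((581.2,118.1),(580.7,117.8)): show(W,p,c=c);red(W,p,c=c)
E
python3 both.py
python3 -m handwheel '[{"x":0,"y":0,"z":0,"ax":0,"ay":0,"az":0.006},{"x":0,"y":0,"z":0,"ax":0,"ay":0,"az":0.006},{"x":0,"y":0,"z":0,"ax":0,"ay":0,"az":0.006},{"x":0,"y":0,"z":0,"ax":0,"ay":0,"az":0.006},{"x":0,"y":0,"z":0,"ax":0,"ay":0,"az":0},{"x":0,"y":0,"z":0,"ax":0,"ay":0,"az":0},{"x":0,"y":0,"z":0,"ax":0,"ay":0,"az":0},{"x":0,"y":0,"z":0,"ax":0,"ay":0,"az":0}]';python3 st.py; python3 both.py
```

```text
clock: 26.5
position: [581.5, 118.1, 188.7]
ee_rot: [0.994, -0.106, 0.0, -0.0]
contact_force: [-0.8, -0.0, 5.2]
gripper_width: 47.2
grasp_force: 18.7
t 26.5 yaw -0.2133 [581.52 118.09 188.65] T [-0.271  0.089 -0.017] F [-0.8 -0.   5.2] grip 18.7 47.16 j6 0.884 tau6 -0.002
[(np.float64(0.004), 18, 213)]
red 67 [609.03 119.33] r 27.9 ang 0.044
[(np.float64(0.021), 18, 213)]
red 67 [609.03 119.33] r 28.4 ang 0.054
clock: 27.4
position: [581.5, 118.1, 188.6]
ee_rot: [0.996, -0.088, 0.0, -0.0]
contact_force: [0.5, -0.8, 5.8]
gripper_width: 47.0
grasp_force: 18.7
t 27.4 yaw -0.1757 [581.49 118.11 188.64] T [-0.215  0.137 -0.002] F [ 0.5 -0.8  5.8] grip 18.7 47.03 j6 0.922 tau6 0.010
[(np.float64(0.042), 18, 213)]
red 66 [609.12 119.35] r 27.9 ang 0.045
[(np.float64(0.054), 18, 213)]
red 66 [609.12 119.35] r 28.5 ang 0.054
```

```bash
python3 -m handwheel '[{"x":0,"y":0,"z":0,"ax":0,"ay":0,"az":0},{"x":0,"y":0,"z":0,"ax":0,"ay":0,"az":0},{"x":0,"y":0,"z":0,"ax":0,"ay":0,"az":0},{"x":0,"y":0,"z":0,"ax":0,"ay":0,"az":0},{"x":0,"y":0,"z":0,"ax":0,"ay":0,"az":0},{"x":0,"y":0,"z":0,"ax":0,"ay":0,"az":0},{"x":0,"y":0,"z":0,"ax":0,"ay":0,"az":0},{"x":0,"y":0,"z":0,"ax":0,"ay":0,"az":0}]' 0.7; python3 both.py
python3 -m handwheel '[{"x":0,"y":0,"z":0.05,"ax":0,"ay":0,"az":0},{"x":0,"y":0,"z":0.1,"ax":0,"ay":0,"az":0},{"x":0,"y":0,"z":0.1,"ax":0,"ay":0,"az":0},{"x":0,"y":0,"z":0.1,"ax":0,"ay":0,"az":0},{"x":0,"y":0,"z":0.1,"ax":0,"ay":0,"az":0},{"x":0,"y":0,"z":0,"ax":0,"ay":0,"az":0},{"x":0,"y":0,"z":0,"ax":0,"ay":0,"az":0},{"x":0,"y":0,"z":0,"ax":0,"ay":0,"az":0}]'; python3 st.py; python3 both.py
```

```text
clock: 28.3
position: [581.3, 118.0, 188.3]
ee_rot: [0.996, -0.088, 0.0, -0.0]
contact_force: [0.2, -0.5, -0.2]
gripper_width: 72.8
grasp_force: 0.0
[(np.float64(0.039), 19, 210)]
red 69 [609.03 119.3 ] r 27.9 ang 0.043
[(np.float64(0.054), 18, 211)]
red 69 [609.03 119.3 ] r 28.4 ang 0.053
clock: 29.2
position: [580.7, 117.9, 277.4]
ee_rot: [0.996, -0.088, -0.001, 0.0]
contact_force: [-0.0, -0.4, -0.2]
gripper_width: 72.9
grasp_force: 0.0
t 29.2 yaw -0.1759 [580.74 117.86 277.42] T [-0.03   0.036 -0.036] F [-0.  -0.4 -0.2] grip 0.0 72.94 j6 0.922 tau6 0.000
[(np.float64(0.037), 21, 209)]
red 19 [609.29 119.33] r 28.1 ang 0.044
[(np.float64(0.052), 20, 210)]
red 19 [609.29 119.33] r 28.6 ang 0.054
```

The index and the red line agree within 0.01 rad, and the robot is clear of everything.

```bash
python3 -c "
from bench import arm; print(arm.job_done())"
```

```text
the job is handed in; nothing more can be done
None
```

The zoom ring was turned home, rested at about 0.17–0.20 N m on its low-power stop, then brought back to within about 0.01 rad of the red line and released by 29 s of 59; while I was setting the first grip, before any turning, a fingertip apparently touched the scale collar at about 8 N, and I raised the gripper clear.

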